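# Seat the stop plate and set the cap a quarter turn slack

## Robot

A 6-joint arm with a two-finger parallel gripper is mounted at the origin on a cart in front of the work surface, level with it; the furniture and walls round the work are solid. World frame = base frame: x ahead of the robot, y to its left, z up, the work surface at z = 0. Lengths are in mm, angles in rad, forces in N, time in s.
With the tool pointing down it reaches from about 300 to 775 mm from the base axis. Payload 14.6 kg.
Tool frame: the origin (TCP) lies at the very end of the fingers, on their centre line; the grasp point (between the pads) lies 19 mm behind it; z points along the fingers, y is the line along which they close (so a half turn about z gives the same grasp; the last joint's range is limited). The gripper opens to 94 mm and grips with 3 to 60 N. Pads are 16 mm wide; open, the fingers measure 119 mm over their backs; the gripper's body (75 mm by 177 mm) begins 78 mm behind the grasp point.
Start: joints at [-1.215, 0.3, 1.521, -0, 1.321, -0.067], TCP at [225.666, -501.562, 205.446] pointing down, gripper open.
Joint ranges: [-3.03, 3.03], [-0.79, 2.21], [0.23, 2.52], [-1.04, 4.18], [0, 3.07], [-2.55, 2.55]. Speed limits (rad/s): [2.22, 2.22, 2.57, 3.14, 3.14, 3.14].

## Interface

Orientations are given as [roll, pitch, yaw] about the fixed x, y, z axes, in that order (R = Rz(yaw) Ry(pitch) Rx(roll)).
In Python, from cell import manip gives the robot as it stands. The module is installed in compiled form; this text tells all that it offers.
- The arm moves only by the shell command python3 -m inch 'ROWS' [FORCE]. ROWS is JSON, a list of rows, each an object of numbers: "gripper": the opening, from 0 (shut) to 1 (fully open); "dx", "dy", "dz": the shift along the world's x, y, z in m; "wx", "wy", "wz": the turn, a rotation vector about the world's x, y, z in degrees. A call has exactly 5 rows; each row is the pose to reach, as a shift and turn from the pose commanded when the call began; what a row does not reach only later rows make up. A row lasts 1/12 s, in which the tool goes at most 41.7 mm and 7.16 degrees, less where a joint would pass 70% of its speed; a pose out of reach is approached as far as the arm can. A call with a gripper value outside its range is refused whole. The fingers move at their own pace and stop on an object; FORCE is the grip in N (left out, the last holds). Time passes only in rows, so rows that repeat a pose let the fingers close, or fill a call up. It gives the time, the measured TCP pose, the force, the opening and the grip force at its end, in the units of the state.
- manip.read_state(): the state, without advancing time (a new reading comes with each control period).
- manip.camera(name): name is "scene" or "top"; returns the picture (400x640x3 uint8, blue, green, red); there is no depth.
- manip.camera_info(name): a dict with "camera_matrix" (3x3 intrinsics, pixels), "R" (3x3) and "t" (3): a world point X has camera coordinates R X + t. Camera axes: x right, y down, z forward; pixel columns grow to the right and rows downward; lengths in mm; the calibration is good to about 2 mm. A picture is of the moment at which its call begins. camera_info takes no time and is no camera call.
- manip.sign_off(): hands the job in; it is judged then, once.
The state is a dict: "clock": time; "joints": joint angles; "qd": joint speeds; "effort": joint torques, N m; "eef_pos": TCP position; "eef_rot": TCP orientation; "wrist_force": force on the tool from outside, world axes, zero at the start; "moment": the same for the moment, N m; "finger_gap": finger opening in mm; "finger_force": force on a finger pad.
Only numpy, scipy, OpenCV 4.12 (cv2) and the standard library are available. Lean on these libraries where they do the work, as an engineer would, in place of code of your own. Each camera call takes 0.05 s, during which the arm holds its last target. There are 200 camera calls.

## Task

Slide the slotted grey stop plate flat along the bench, without lifting it, until its slot is fully home round the steel stud under the brass knurled cap. Then screw the cap down clockwise until it bottoms out, and back it off a quarter turn so that the plate is kept but stays free. Finish while still gripping the cap at that setting (do not let go of it), with the plate still home and the other things on the bench left where they are.

Things in the scene. Friction and masses are not known exactly. Their poses are not given: they have to be found in the camera images.
- stop_plate: Loose grey-painted plate flat on the bench, 176 x 70 x 10 mm, 0.2 to 0.5 kg. Slot 28 mm wide, 56 mm deep, between prongs with round ends, at one end; red handle near the other. Origin: underside, on the centre line, 11 mm outward from the slot's closed end: the stud's axis comes here when home. +x: along the plate to the mouth (at +45 mm; plain end at -131 mm). Starts at the right, mouth roughly to the left (+y).
- plate_handle (a point): On the red handle's centre, at x = -105 mm on the plate's centre line, 34 mm above the plate's underside: where to grip. The handle is an upright bar from the plate's top to 48 mm above the bench, 14 mm thick along the plate's x (grip across this), 50 mm long across the plate. Axes as the plate's.
- bench_stud: Steel stud fixed upright in the bench. Origin: on its axis at bench level, z up. Its plain collar, 22 mm in diameter and 12 mm high, stands on the bench and fits in the plate's slot; the thread above it carries the cap.
- knurled_cap: Brass cap on the stud's thread: flange 44 mm across, 5 mm thick; knurled grip 38 mm across above it; 45 mm high. Origin: centre of the flange's underside, 12 mm above the bench when bottomed out (2 mm above the plate). White line on top from the centre along its +x. Right-hand thread, 6 mm a turn: clockwise from above screws it down. Stays where left (0.1 N m friction), cannot come off.
- cap_grip (a point): Point on the cap's axis, 29 mm above the underside of its flange (41 mm above the bench when bottomed out): the height to grip. The knurled grip reaches from 24 mm below to 16 mm above this point.
- cap_turn (a joint): Angle of the cap in rad: 0 when bottomed out against the collar (hard stop), growing as it is unscrewed (counterclockwise from above); starts between 2.3 and 3.7; pi/2 is a quarter turn off the bottom. The cap rises 0.955 mm per rad.
- sanding_block: Bystander: cork sanding block, 68 x 110 x 30 mm; origin centre of underside.
- paint_brush: Bystander: flat paint brush with a red handle lying on the bench, 38 x 225 x 14 mm; origin centre of underside.
- paint_tin: Bystander: closed paint tin with paint-smeared sides, 77 mm across, 78 mm high, upright; origin centre of underside.
Mind the look-alikes: they are no part of the job. What is meant by the bench_stud is not blue, and is the smaller of those in its own colour.

How it is judged:
By the outcome, as a careful person would: the job done as asked, in the order asked, and still so for the second after the job is handed in, while the arm keeps its last pose, push and grip.
It also fails if it takes over 67 s, if anything falls off the work surface, if the arm or the gripper's body presses on something with over 40 N, if the wrist force passes 120 N, or if a joint passes its speed limit or range.

## Working session

There is one attempt and no reset: what is moved stays moved. The work goes in short steps, Python scripts to look and compute and a shell command to move; the robot and the scene stay as the last step left them, time stands still between calls to the robot, and variables do not carry over. Pictures are saved under pics/ and viewed, at most 10 in all, crops included, and the job is handed in when it is done.

```bash
mkdir -p pics
python3 - <<'E'
from cell import manip
import cv2
for n in ("scene","top"):
    cv2.imwrite(f"pics/{n}0.png",manip.camera(n)); i=manip.camera_info(n); print(n,i)
print(manip.read_state())
E
```

```text
scene {'camera_matrix': array([[454.1450527 ,   0.        , 323.5700497 ],
       [  0.        , 454.1450527 , 201.04651678],
       [  0.        ,   0.        ,   1.        ]]), 'R': array([[-0.90247677, -0.43070933, -0.00501485],
       [-0.21741088,  0.46553568, -0.85790969],
       [ 0.37184431, -0.77315328, -0.51377603]]), 't': array([ 510.36354214,  157.15716271, 1310.26100832])}
top {'camera_matrix': array([[451.75377511,   0.        , 319.93070855],
       [  0.        , 451.75377511, 202.54162209],
       [  0.        ,   0.        ,   1.        ]]), 'R': array([[ 0.01906528, -0.99971438,  0.01441078],
       [-0.98617882, -0.02117589, -0.16432564],
       [ 0.16458386, -0.01107869, -0.98630087]]), 't': array([   1.8035314 ,  564.57796586, 1174.0311971 ])}
{'clock': 0.1, 'joints': array([-1.21459034e+00,  3.00373842e-01,  1.52151497e+00, -1.23558067e-05,
        1.32070501e+00, -6.65923213e-02]), 'qd': array([ 2.09697514e-03,  8.03372203e-05, -1.05673971e-03,  1.65724452e-04,
        3.75630594e-04, -1.85268407e-04]), 'effort': array([ 1.91109444e-03, -5.32643867e+01, -3.53282368e+01,  7.10166176e-02,
        2.35077215e-02, -4.65690641e-05]), 'eef_pos': array([ 225.58863306, -501.34910522,  204.96764503]), 'eef_rot': array([-3.14059290e+00, -5.46796015e-05,  4.22801344e-01]), 'wrist_force': array([-0.86016424, -0.36049947,  0.32433463]), 'moment': array([ 0.01618078,  0.05599658, -0.04161449]), 'finger_force': 0.0, 'finger_gap': 94.10980164802014}
```

View pics/scene0.png

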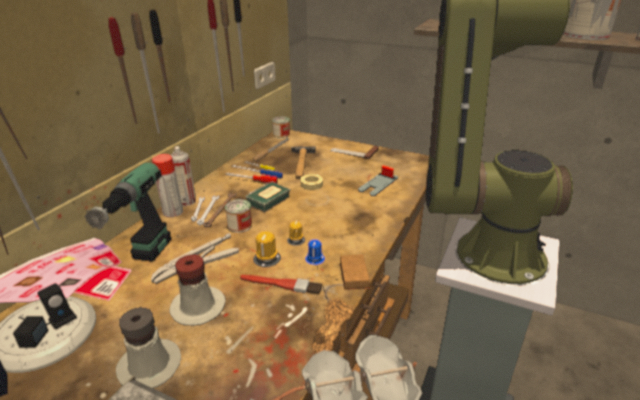

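View pics/top0.png

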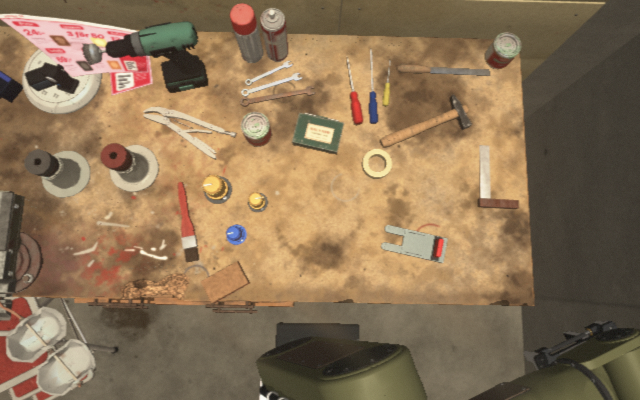

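The top view shows the plate at about (413,243) with its mouth to the left. The small brass cap, my target, is at (257,201), with the large brass one at (215,188) and the blue one at (235,233). Next I'll measure with masks and a zoomed crop.

```bash
cat > h.py <<'E'
import numpy as np, cv2
from cell import manip
def ray(n,uv):
    i=manip.camera_info(n);R=np.array(i["R"]);t=np.array(i["t"])
    return -R.T@t, R.T@np.linalg.inv(i["camera_matrix"])@np.array([uv[0],uv[1],1.])
def onz(n,uv,z):
    c,d=ray(n,uv); return c+d*(z-c[2])/d[2]
def tri(uv1,uv2):
    A=[];b=[]
    for n,uv in(("scene",uv1),("top",uv2)):
        c,d=ray(n,uv);d/=np.linalg.norm(d);P=np.eye(3)-np.outer(d,d);A.append(P);b.append(P@c)
    return np.linalg.lstsq(np.vstack(A),np.hstack(b),rcond=None)[0]
def proj(n,X):
    i=manip.camera_info(n);p=i["camera_matrix"]@(i["R"]@np.array(X,float)+i["t"]);return p[:2]/p[2]
def blobs(im,lo,hi,roi,amin=15):
    x0,y0,x1,y1=roi;h=cv2.cvtColor(im[y0:y1,x0:x1],cv2.COLOR_BGR2HSV)
    m=cv2.inRange(h,lo,hi);k,l,s,c=cv2.connectedComponentsWithStats(m)
    return [(s[j],c[j]+[x0,y0],l==j) for j in range(1,k) if s[j][4]>=amin]
E
python3 - <<'E'
from h import *
a=cv2.imread("pics/scene0.png");b=cv2.imread("pics/top0.png")
for n,im,roi in(("scene",a,(240,215,330,275)),("top",b,(190,165,280,250))):
    for s,c,_ in blobs(im,(18,120,90),(32,255,255),roi): print(n,"yel",s,c)
for s,c,_ in blobs(b,(0,150,120),(8,255,255),(420,220,460,270)): print("red top",s,c, onz("top",c,48))
for s,c,_ in blobs(a,(0,150,120),(8,255,255),(365,155,410,195)): print("red scene",s,c)
# grey plate
for s,c,m in blobs(b,(30,0,90),(130,70,220),(370,215,450,270),100):
    cn=max(cv2.findContours(m.astype(np.uint8),0,2)[0],key=cv2.contourArea)
    r=cv2.minAreaRect(cn);print("grey",s,c,r)
    for q in cv2.boxPoints(r): print(onz("top",q+[370,215],10))
c1=cv2.resize(b[215:270,370:455],None,fx=7,fy=7,interpolation=2)
c2=cv2.resize(b[170:240,190:275],None,fx=7,fy=7,interpolation=2)
c3=cv2.resize(a[215:275,240:330],None,fx=6,fy=6,interpolation=2)
cv2.imwrite("pics/c1.png",c1)
W=np.zeros((490,595,3),np.uint8);cv2.imwrite("pics/c2.png",c2)
E
```

```text
scene yel [ 14   0  37  45 755] [268.90463576 242.41324503]
scene yel [ 39   0  37  25 506] [297.65217391 225.72332016]
scene yel [77  0 13 17 97] [324.69072165 222.01030928]
scene yel [ 7 22  6 10 25] [250.   241.12]
scene yel [83 24  7 12 34] [325.67647059 244.5       ]
scene yel [ 1 36  9  8 27] [244.51851852 254.74074074]
scene yel [ 38  41  28  19 198] [290.57070707 268.02020202]
scene yel [54 41 12 10 48] [299.6875     260.89583333]
scene yel [67 55 10  5 25] [311.24 272.6 ]
top yel [ 12  10  26  25 320] [214.109375 186.465625]
top yel [ 58  27  17  18 170] [256.08823529 200.90588235]
red top [16 18  7 19 91] [439.01098901 247.3956044 ] [ 449.84096695 -306.41659058   48.        ]
red scene [ 16  11  13  11 102] [387.17647059 170.66666667]
grey [ 16  11  49  33 692] [414.62283237 241.94075145] ((38.19007110595703, 27.043445587158203), (49.52281188964844, 23.00666046142578), 12.875000953674316)
[ 448.45213524 -158.47718354   10.        ]
[ 510.64211361 -172.89843686   10.        ]
[ 482.77731423 -306.27453573   10.        ]
[ 420.97182366 -290.78251055   10.        ]
```

View pics/c1.png

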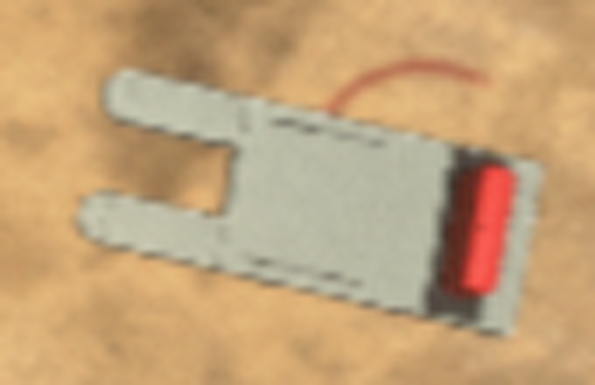

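View pics/c2.png

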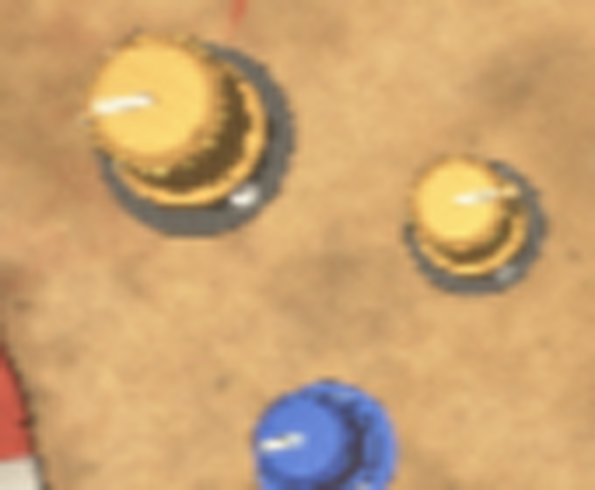

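The plate crop shows the slot's closed end at about (228,178) and the plain-end corners at (543,160) and (510,335). The cap crop shows the small cap's top disc centred near (458,202), with the white line pointing right to (512,190).

Run:
```python
from h import *
np.set_printoptions(precision=1,suppress=True)
P=lambda x,y:(370+(x+.5)/7-.5,215+(y+.5)/7-.5)
C=lambda x,y:(190+(x+.5)/7-.5,170+(y+.5)/7-.5)
S=onz("top",P(228,178),10);E1=onz("top",P(543,160),10);E2=onz("top",P(510,335),10)
print("slot",S,"corners",E1,E2,"width",np.linalg.norm(E1-E2),"len",np.linalg.norm((E1+E2)/2-S))
t1=onz("top",P(105,92),10);t2=onz("top",P(78,218),10);print("tips",t1,t2,"len",np.linalg.norm((t1+t2)/2-(E1+E2)/2))
d=(t1+t2)/2-(E1+E2)/2;print("yaw",np.degrees(np.arctan2(d[1],d[0])))
d/=np.linalg.norm(d);print("handle via end",(E1+E2)/2+26*d,"via slot",S-116*d,"red blob z40",onz("top",(439,247.4),40))
top=onz("top",C(458,202),60);print("captop",top,"proj scene",proj("scene",top))
a=cv2.imread("pics/scene0.png")
for s,c,m in blobs(a,(18,140,110),(32,255,255),(284,212,308,246)): print(s,c)
for z in(0,15,60): print(z,proj("scene",[*top[:2],z]),proj("top",[*top[:2],z]))
w0=onz("top",C(460,201),60);w1=onz("top",C(512,189),60);print("line",np.degrees(np.arctan2(*(w1-w0)[1::-1])))
print("cam",ray("top",(0,0))[0]); print("base ring",onz("top",C(478,228),0))
cv2.imwrite("pics/c3.png",cv2.resize(a[205:265,255:335],None,fx=8,fy=8,interpolation=2))
```

```text
slot [ 470.9 -215.5   10. ] corners [ 480.5 -340.1   10. ] [ 411.7 -325.3   10. ] width 70.33097111698635 len 119.78446899302965
tips [ 503.8 -167.2   10. ] [ 454.  -156.4   10. ] len 174.0670541797472
yaw 79.1382857913707
handle via end [ 451.  -307.2   10. ] via slot [ 449.  -329.5   10. ] red blob z40 [ 450.4 -308.6   40. ]
captop [569.6 187.   60. ] proj scene [295.1 224.3]
[  0   0  24  28 465] [295.8 225. ]
0 [295.8 240.7] [257.7 202.1]
15 [295.6 236.7] [257.1 201.2]
60 [295.1 224.3] [255.  198.4]
line -75.4861920520339
cam [ 363.5   26.8 1250.7]
base ring [569.6 186.6   0. ]
```

View pics/c3.png

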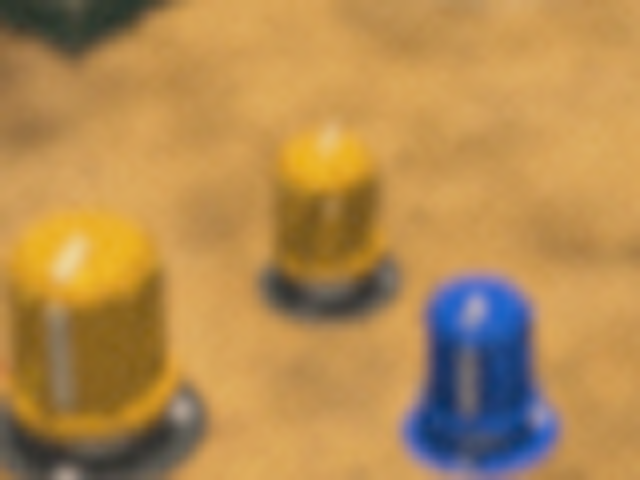

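The size checks agree: width 70 mm, length 174–176 mm, cap height consistent in both views.
- **Stud:** about (569.6, 187).
- **Handle:** about (451.5, -307.5).
- **Plate yaw:** about 78.4°.

Now I'll go above the handle, turning +144° so the last joint is well placed for the cap later.

```bash
python3 -m inch '[{"gripper":0.6,"dx":0.02,"dy":0.018,"wz":7},{"gripper":0.6,"dx":0.045,"dy":0.039,"wz":14},{"gripper":0.6,"dx":0.07,"dy":0.06,"wz":21},{"gripper":0.6,"dx":0.095,"dy":0.081,"wz":28},{"gripper":0.6,"dx":0.12,"dy":0.102,"wz":35}]'
python3 -m inch '[{"gripper":0.6,"dx":0.025,"dy":0.021,"wz":7},{"gripper":0.6,"dx":0.05,"dy":0.042,"wz":14},{"gripper":0.6,"dx":0.075,"dy":0.063,"wz":21},{"gripper":0.6,"dx":0.098,"dy":0.083,"wz":28},{"gripper":0.6,"dx":0.106,"dy":0.092,"wz":35}]'
python3 -m inch '[{"gripper":0.6,"dz":-0.01,"wz":7},{"gripper":0.6,"dz":-0.03,"wz":14},{"gripper":0.6,"dz":-0.05,"wz":21},{"gripper":0.6,"dz":-0.065,"wz":28},{"gripper":0.6,"dz":-0.07,"wz":35}]'
python3 -m inch '[{"gripper":0.6,"wz":7},{"gripper":0.6,"wz":14},{"gripper":0.6,"wz":21},{"gripper":0.6,"wz":28},{"gripper":0.6,"wz":35}]'
python3 -m inch '[{"gripper":0.6,"wz":4.2},{"gripper":0.6,"wz":4.2},{"gripper":0.6,"wz":4.2},{"gripper":0.6,"wz":4.2},{"gripper":0.6,"wz":4.2}]'
python3 -c "from cell import manip;print(manip.read_state())"
```

```text
{'clock': 0.1, 'joints': array([-1.21459034e+00,  3.00373842e-01,  1.52151497e+00, -1.23558067e-05,
        1.32070501e+00, -6.65923213e-02]), 'qd': array([ 2.09697514e-03,  8.03372203e-05, -1.05673971e-03,  1.65724452e-04,
        3.75630594e-04, -1.85268407e-04]), 'effort': array([ 1.91109444e-03, -5.32643867e+01, -3.53282368e+01,  7.10166176e-02,
        2.35077215e-02, -4.65690641e-05]), 'eef_pos': array([ 225.58863306, -501.34910522,  204.96764503]), 'eef_rot': array([-3.14059290e+00, -5.46796015e-05,  4.22801344e-01]), 'wrist_force': array([-0.86016424, -0.36049947,  0.32433463]), 'moment': array([ 0.01618078,  0.05599658, -0.04161449]), 'finger_force': 0.0, 'finger_gap': 94.10980164802014}validation failed for argument at $[0]...
validation failed for argument at $[0]...
validation failed for argument at $[0]...
validation failed for argument at $[0]...
validation failed for argument at $[0]...
```

The rows were refused; I'll try with all the keys given.

```bash
python3 -m inch '[{"gripper":0.6,"dx":0.02,"dy":0.018,"dz":0,"wx":0,"wy":0,"wz":7},{"gripper":0.6,"dx":0.045,"dy":0.039,"dz":0,"wx":0,"wy":0,"wz":14},{"gripper":0.6,"dx":0.07,"dy":0.06,"dz":0,"wx":0,"wy":0,"wz":21},{"gripper":0.6,"dx":0.095,"dy":0.081,"dz":0,"wx":0,"wy":0,"wz":28},{"gripper":0.6,"dx":0.12,"dy":0.102,"dz":0,"wx":0,"wy":0,"wz":35}]'
```

```text
clock: 0.52
eef_pos: [346.5, -398.3, 205.2]
eef_rot: [-3.141, -0.0, 1.039]
wrist_force: [-0.2, -0.5, -0.2]
finger_gap: 64.2
finger_force: 0.0
```

```bash
python3 -m inch '[{"gripper":0.6,"dx":0.025,"dy":0.021,"dz":0,"wx":0,"wy":0,"wz":7},{"gripper":0.6,"dx":0.05,"dy":0.042,"dz":0,"wx":0,"wy":0,"wz":14},{"gripper":0.6,"dx":0.075,"dy":0.063,"dz":0,"wx":0,"wy":0,"wz":21},{"gripper":0.6,"dx":0.098,"dy":0.083,"dz":0,"wx":0,"wy":0,"wz":28},{"gripper":0.6,"dx":0.106,"dy":0.092,"dz":0,"wx":0,"wy":0,"wz":35}]'
python3 -m inch '[{"gripper":0.6,"dx":0,"dy":0,"dz":-0.01,"wx":0,"wy":0,"wz":7},{"gripper":0.6,"dx":0,"dy":0,"dz":-0.03,"wx":0,"wy":0,"wz":14},{"gripper":0.6,"dx":0,"dy":0,"dz":-0.05,"wx":0,"wy":0,"wz":21},{"gripper":0.6,"dx":0,"dy":0,"dz":-0.065,"wx":0,"wy":0,"wz":28},{"gripper":0.6,"dx":0,"dy":0,"dz":-0.07,"wx":0,"wy":0,"wz":35}]'
python3 -m inch '[{"gripper":0.6,"dx":0,"dy":0,"dz":0,"wx":0,"wy":0,"wz":7},{"gripper":0.6,"dx":0,"dy":0,"dz":0,"wx":0,"wy":0,"wz":14},{"gripper":0.6,"dx":0,"dy":0,"dz":0,"wx":0,"wy":0,"wz":21},{"gripper":0.6,"dx":0,"dy":0,"dz":0,"wx":0,"wy":0,"wz":28},{"gripper":0.6,"dx":0,"dy":0,"dz":0,"wx":0,"wy":0,"wz":35}]'
python3 -m inch '[{"gripper":0.6,"dx":0,"dy":0,"dz":0,"wx":0,"wy":0,"wz":4.2},{"gripper":0.6,"dx":0,"dy":0,"dz":0,"wx":0,"wy":0,"wz":4.2},{"gripper":0.6,"dx":0,"dy":0,"dz":0,"wx":0,"wy":0,"wz":4.2},{"gripper":0.6,"dx":0,"dy":0,"dz":0,"wx":0,"wy":0,"wz":4.2},{"gripper":0.6,"dx":0,"dy":0,"dz":0,"wx":0,"wy":0,"wz":4.2}]'
python3 -c "from cell import manip;print(manip.read_state()['joints'])"
```

```text
clock: 0.93
eef_pos: [453.8, -305.1, 205.1]
eef_rot: [-3.141, -0.001, 1.653]
wrist_force: [0.0, -0.3, -0.6]
finger_gap: 56.4
finger_force: 0.0
clock: 1.35
eef_pos: [450.8, -306.8, 132.7]
eef_rot: [-3.141, -0.004, 2.262]
wrist_force: [0.5, -0.0, 0.3]
finger_gap: 56.5
finger_force: 0.0
clock: 1.77
eef_pos: [451.5, -307.4, 135.1]
eef_rot: [3.141, -0.001, 2.872]
wrist_force: [0.0, -0.1, 0.2]
finger_gap: 56.3
finger_force: 0.0
clock: 2.18
eef_pos: [451.6, -307.5, 135.4]
eef_rot: [3.142, -0.0, 2.938]
wrist_force: [-0.5, 0.1, 0.3]
finger_gap: 56.2
finger_force: 0.0
[-6.64845948e-01  3.59304951e-01  1.61241727e+00 -4.13533712e-05
  1.17000885e+00 -2.03163175e+00]
```

```bash
python3 -m inch '[{"gripper":0.6,"dx":0,"dy":0,"dz":-0.025,"wx":0,"wy":0,"wz":0},{"gripper":0.6,"dx":0,"dy":0,"dz":-0.055,"wx":0,"wy":0,"wz":0},{"gripper":0.6,"dx":0,"dy":0,"dz":-0.085,"wx":0,"wy":0,"wz":0},{"gripper":0.6,"dx":0,"dy":0,"dz":-0.11,"wx":0,"wy":0,"wz":0},{"gripper":0.6,"dx":0,"dy":0,"dz":-0.12,"wx":0,"wy":0,"wz":0}]'
python3 -m inch '[{"gripper":0,"dx":0,"dy":0,"dz":0,"wx":0,"wy":0,"wz":0},{"gripper":0,"dx":0,"dy":0,"dz":0,"wx":0,"wy":0,"wz":0},{"gripper":0,"dx":0,"dy":0,"dz":0,"wx":0,"wy":0,"wz":0},{"gripper":0,"dx":0,"dy":0,"dz":0,"wx":0,"wy":0,"wz":0},{"gripper":0,"dx":0,"dy":0,"dz":0,"wx":0,"wy":0,"wz":0}]' 15
python3 -m inch '[{"gripper":0,"dx":0,"dy":0,"dz":0,"wx":0,"wy":0,"wz":0},{"gripper":0,"dx":0,"dy":0,"dz":0,"wx":0,"wy":0,"wz":0},{"gripper":0,"dx":0,"dy":0,"dz":0,"wx":0,"wy":0,"wz":0},{"gripper":0,"dx":0,"dy":0,"dz":0,"wx":0,"wy":0,"wz":0},{"gripper":0,"dx":0,"dy":0,"dz":0,"wx":0,"wy":0,"wz":0}]' 30
```

```text
clock: 2.6
eef_pos: [450.3, -306.6, 12.2]
eef_rot: [3.14, -0.004, 2.938]
wrist_force: [-0.8, 0.1, -0.6]
finger_gap: 56.9
finger_force: 0.0
clock: 3.02
eef_pos: [452.2, -308.0, 16.7]
eef_rot: [-3.141, 0.002, 2.939]
wrist_force: [0.0, -0.7, 0.3]
finger_gap: 26.1
finger_force: 0.0
clock: 3.43
eef_pos: [452.0, -307.9, 16.1]
eef_rot: [-3.141, 0.001, 2.939]
wrist_force: [-1.6, -1.1, 5.7]
finger_gap: 13.7
finger_force: 30.0
```

The handle is gripped (gap 13.7 mm). I'll slide the plate to a spot 80 mm short of home, lined up with the slot.

```bash
python3 -m inch '[{"gripper":0,"dx":0.002,"dy":0.007,"dz":0,"wx":0,"wy":0,"wz":0},{"gripper":0,"dx":0.006,"dy":0.023,"dz":0,"wx":0,"wy":0,"wz":0},{"gripper":0,"dx":0.011,"dy":0.042,"dz":0,"wx":0,"wy":0,"wz":0},{"gripper":0,"dx":0.016,"dy":0.062,"dz":0,"wx":0,"wy":0,"wz":0},{"gripper":0,"dx":0.021,"dy":0.082,"dz":0,"wx":0,"wy":0,"wz":0}]'
python3 -m inch '[{"gripper":0,"dx":0.006,"dy":0.02,"dz":0,"wx":0,"wy":0,"wz":0},{"gripper":0,"dx":0.012,"dy":0.04,"dz":0,"wx":0,"wy":0,"wz":0},{"gripper":0,"dx":0.018,"dy":0.06,"dz":0,"wx":0,"wy":0,"wz":0},{"gripper":0,"dx":0.024,"dy":0.08,"dz":0,"wx":0,"wy":0,"wz":0},{"gripper":0,"dx":0.03,"dy":0.1,"dz":0,"wx":0,"wy":0,"wz":0}]'
python3 -m inch '[{"gripper":0,"dx":0.006,"dy":0.02,"dz":0,"wx":0,"wy":0,"wz":0},{"gripper":0,"dx":0.012,"dy":0.04,"dz":0,"wx":0,"wy":0,"wz":0},{"gripper":0,"dx":0.018,"dy":0.06,"dz":0,"wx":0,"wy":0,"wz":0},{"gripper":0,"dx":0.024,"dy":0.08,"dz":0,"wx":0,"wy":0,"wz":0},{"gripper":0,"dx":0.027,"dy":0.091,"dz":0,"wx":0,"wy":0,"wz":0}]'
python3 -m inch '[{"gripper":0,"dx":0.003,"dy":0.01,"dz":0,"wx":0,"wy":0,"wz":0},{"gripper":0,"dx":0.003,"dy":0.03,"dz":0,"wx":0,"wy":0,"wz":0},{"gripper":0,"dx":0.003,"dy":0.04,"dz":0,"wx":0,"wy":0,"wz":0},{"gripper":0,"dx":0.003,"dy":0.04,"dz":0,"wx":0,"wy":0,"wz":0},{"gripper":0,"dx":0.003,"dy":0.04,"dz":0,"wx":0,"wy":0,"wz":0}]'
python3 - <<'E'
from h import *
b=manip.camera("top");cv2.imwrite("pics/t1.png",cv2.resize(b[160:290,220:380],None,fx=4.5,fy=4.5,interpolation=2))
print(manip.read_state()['eef_pos'])
E
```

```text
clock: 3.85
eef_pos: [473.2, -225.2, 16.1]
eef_rot: [-3.141, 0.001, 2.939]
wrist_force: [-1.1, -4.2, 4.7]
finger_gap: 14.0
finger_force: 30.0
clock: 4.27
eef_pos: [503.3, -124.9, 16.1]
eef_rot: [-3.141, 0.001, 2.939]
wrist_force: [-0.9, -3.2, 6.4]
finger_gap: 14.0
finger_force: 30.0
clock: 4.68
eef_pos: [530.5, -33.1, 16.1]
eef_rot: [-3.141, 0.001, 2.941]
wrist_force: [-1.6, -4.8, 7.6]
finger_gap: 13.5
finger_force: 30.0
clock: 5.1
eef_pos: [533.2, 6.7, 16.1]
eef_rot: [3.141, 0.001, 2.941]
wrist_force: [-0.2, 4.4, 7.2]
finger_gap: 14.2
finger_force: 30.0
[533.16143752   6.45656578  16.13463453]
```

View pics/t1.png

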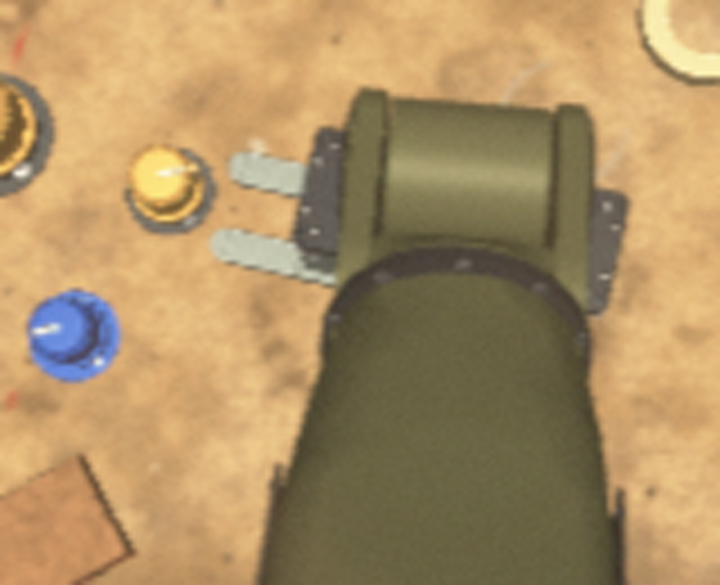

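The prongs are on either side of the stud: tips at about (229,168) and (211,243), cap at about (165,178) in the crop. I'll check the lateral offset on the z=10 plane.

Run:
```python
from h import *
np.set_printoptions(precision=1,suppress=True)
P=lambda x,y:(220+(x+.5)/4.5-.5,160+(y+.5)/4.5-.5)
t1=onz("top",P(229,168),10);t2=onz("top",P(211,243),10);m=(t1+t2)/2
# inner edges of slot
i1=onz("top",P(270,187),10);i2=onz("top",P(260,236),10)
d=np.array([np.cos(np.radians(78.5)),np.sin(np.radians(78.5)),0]);n=np.array([d[1],-d[0],0])
s=np.array([569.6,187,10])
print(t1,t2,"tip sep",np.linalg.norm(t1-t2),"lat",(s-m)@n,"along",(s-m)@d)
print("slot walls lat",(i1-s)@n,(i2-s)@n)
h=np.array(manip.read_state()['eef_pos'])*[1,1,0]+[0,0,10];print("stud rel handle lat/along",(s-h)@n,(s-h)@d, "tips-handle",(m-h)@n,(m-h)@d)
```

```text
[583.4 150.8  10. ] [536.3 160.1  10. ] tip sep 47.99984897944695 lat 3.2662758523092417 along 32.830987531592584
slot walls lat 14.715786931170076 -16.409430239739343
stud rel handle lat/along -0.2875239809561299 184.1836523820391 tips-handle -3.553799833265368 151.3526648504465
```

Run:
```python
from h import *
np.set_printoptions(precision=1,suppress=True)
b=manip.camera("top")
d=np.array([np.cos(np.radians(78.5)),np.sin(np.radians(78.5)),0]);n=np.array([d[1],-d[0],0]);s=np.array([569.6,187,10])
x0,y0,x1,y1=266,190,287,224
hsv=cv2.cvtColor(b[y0:y1,x0:x1],cv2.COLOR_BGR2HSV)
m=cv2.inRange(hsv,(25,0,110),(130,75,220))
ys,xs=np.nonzero(m);p=np.array([onz("top",(x+x0,y+y0),10)-s for x,y in zip(xs,ys)])
la,al=p@n,p@d
for lo in range(-36,-8,4):
    k=(al>=lo-4)&(al<lo)
    for sg in(1,-1):
        q=la[k&(la*sg>0)]
        if len(q):print(lo,sg,len(q),q.min(),q.max(),q.mean())
for lo in range(-70,-32,5):
    k=(al>=lo)&(al<lo+5);print(lo,[ (len(q),round(q.min(),1),round(q.max(),1),round(q.mean(),1)) for q in(la[k&(la>0)],la[k&(la<0)]) if len(q)])
```

```text
-36 1 8 16.002444656507762 30.377818337693753 23.18583172348381
-36 -1 8 -32.83741571453717 -18.644800119489254 -25.745325962167165
-32 1 1 27.007096932999655 27.007096932999655 27.007096932999655
-32 -1 2 -28.01795471891389 -21.974499019759282 -24.99622686933659
-70 [(13, np.float64(13.9), np.float64(31.6), np.float64(22.4)), (12, np.float64(-34.9), np.float64(-17.4), np.float64(-25.8))]
-65 [(11, np.float64(15.4), np.float64(30.4), np.float64(23.1)), (13, np.float64(-35.5), np.float64(-18.6), np.float64(-26.7))]
-60 [(13, np.float64(14.2), np.float64(31.9), np.float64(22.6)), (12, np.float64(-34.6), np.float64(-17.1), np.float64(-26.2))]
-55 [(10, np.float64(16.3), np.float64(31.3), np.float64(23.9)), (13, np.float64(-35.2), np.float64(-17.7), np.float64(-26.2))]
-50 [(12, np.float64(15.1), np.float64(32.2), np.float64(23.2)), (11, np.float64(-33.7), np.float64(-16.8), np.float64(-25.4))]
-45 [(13, np.float64(14.5), np.float64(31.6), np.float64(23.5)), (12, np.float64(-34.3), np.float64(-17.4), np.float64(-25.5))]
-40 [(9, np.float64(16.0), np.float64(30.4), np.float64(23.6)), (9, np.float64(-32.8), np.float64(-18.6), np.float64(-25.3))]
-35 [(1, np.float64(-28.0), np.float64(-28.0), np.float64(-28.0))]
```

The slot centre sits 1.3 mm toward -n, so I'll shift by 1.5 mm and slide 70 of the remaining 79 mm, gently.

```bash
python3 -m inch '[{"gripper":0,"dx":0.0025,"dy":0.005,"dz":0,"wx":0,"wy":0,"wz":0},{"gripper":0,"dx":0.0045,"dy":0.014,"dz":0,"wx":0,"wy":0,"wz":0},{"gripper":0,"dx":0.0065,"dy":0.024,"dz":0,"wx":0,"wy":0,"wz":0},{"gripper":0,"dx":0.0078,"dy":0.031,"dz":0,"wx":0,"wy":0,"wz":0},{"gripper":0,"dx":0.0085,"dy":0.034,"dz":0,"wx":0,"wy":0,"wz":0}]'
python3 -m inch '[{"gripper":0,"dx":0.001,"dy":0.005,"dz":0,"wx":0,"wy":0,"wz":0},{"gripper":0,"dx":0.003,"dy":0.014,"dz":0,"wx":0,"wy":0,"wz":0},{"gripper":0,"dx":0.005,"dy":0.023,"dz":0,"wx":0,"wy":0,"wz":0},{"gripper":0,"dx":0.0065,"dy":0.03,"dz":0,"wx":0,"wy":0,"wz":0},{"gripper":0,"dx":0.007,"dy":0.034,"dz":0,"wx":0,"wy":0,"wz":0}]'
python3 -m inch '[{"gripper":0,"dx":0.0003,"dy":0.001,"dz":0,"wx":0,"wy":0,"wz":0},{"gripper":0,"dx":0.0006,"dy":0.003,"dz":0,"wx":0,"wy":0,"wz":0},{"gripper":0,"dx":0.001,"dy":0.005,"dz":0,"wx":0,"wy":0,"wz":0},{"gripper":0,"dx":0.001,"dy":0.005,"dz":0,"wx":0,"wy":0,"wz":0},{"gripper":0,"dx":0.001,"dy":0.005,"dz":0,"wx":0,"wy":0,"wz":0}]'
```

```text
clock: 5.62
eef_pos: [541.6, 40.0, 16.1]
eef_rot: [-3.141, 0.001, 2.94]
wrist_force: [-1.1, -4.4, 8.3]
finger_gap: 13.9
finger_force: 30.0
clock: 6.03
eef_pos: [548.7, 73.9, 16.1]
eef_rot: [-3.141, 0.001, 2.94]
wrist_force: [-0.8, -5.0, 8.0]
finger_gap: 13.8
finger_force: 30.0
clock: 6.45
eef_pos: [549.6, 78.6, 16.1]
eef_rot: [3.141, 0.001, 2.94]
wrist_force: [-0.4, -1.2, 7.0]
finger_gap: 13.8
finger_force: 30.0
```

Free so far, with about 5 mm expected to contact. I'll creep in small steps.

```bash
python3 -m inch '[{"gripper":0,"dx":0.0002,"dy":0.001,"dz":0,"wx":0,"wy":0,"wz":0},{"gripper":0,"dx":0.0004,"dy":0.002,"dz":0,"wx":0,"wy":0,"wz":0},{"gripper":0,"dx":0.0006,"dy":0.003,"dz":0,"wx":0,"wy":0,"wz":0},{"gripper":0,"dx":0.0006,"dy":0.003,"dz":0,"wx":0,"wy":0,"wz":0},{"gripper":0,"dx":0.0006,"dy":0.003,"dz":0,"wx":0,"wy":0,"wz":0}]'
python3 -m inch '[{"gripper":0,"dx":0.0002,"dy":0.001,"dz":0,"wx":0,"wy":0,"wz":0},{"gripper":0,"dx":0.0004,"dy":0.002,"dz":0,"wx":0,"wy":0,"wz":0},{"gripper":0,"dx":0.0004,"dy":0.002,"dz":0,"wx":0,"wy":0,"wz":0},{"gripper":0,"dx":0.0004,"dy":0.002,"dz":0,"wx":0,"wy":0,"wz":0},{"gripper":0,"dx":0.0004,"dy":0.002,"dz":0,"wx":0,"wy":0,"wz":0}]'
```

```text
clock: 6.87
eef_pos: [550.1, 81.4, 16.1]
eef_rot: [-3.142, 0.001, 2.94]
wrist_force: [0.8, -3.4, 7.4]
finger_gap: 13.8
finger_force: 30.0
clock: 7.28
eef_pos: [550.3, 82.2, 16.1]
eef_rot: [-3.14, 0.001, 2.939]
wrist_force: [-3.2, -12.5, 8.5]
finger_gap: 13.7
finger_force: 30.0
```

```bash
python3 -m inch '[{"gripper":0,"dx":0.0002,"dy":0.001,"dz":0,"wx":0,"wy":0,"wz":0},{"gripper":0,"dx":0.0002,"dy":0.001,"dz":0,"wx":0,"wy":0,"wz":0},{"gripper":0,"dx":0.0002,"dy":0.001,"dz":0,"wx":0,"wy":0,"wz":0},{"gripper":0,"dx":0.0002,"dy":0.001,"dz":0,"wx":0,"wy":0,"wz":0},{"gripper":0,"dx":0.0002,"dy":0.001,"dz":0,"wx":0,"wy":0,"wz":0}]'
python3 - <<'E'
from h import *
a=manip.camera("scene");b=manip.camera("top")
A=cv2.resize(a[195:265,270:370],None,fx=8,fy=8,interpolation=2)[:, :800]
cv2.imwrite("pics/s2.png",A)
print(manip.read_state()['joints'],manip.read_state()['moment'])
E
```

```text
clock: 7.7
eef_pos: [550.3, 82.3, 16.1]
eef_rot: [-3.139, 0.0, 2.939]
wrist_force: [-4.9, -20.3, 11.1]
finger_gap: 13.9
finger_force: 30.0
[ 0.08406773  0.54227482  1.66180827 -0.0036974   0.93806599 -1.28203241] [-3.22450357  0.64742901  0.01918433]
```

View pics/s2.png

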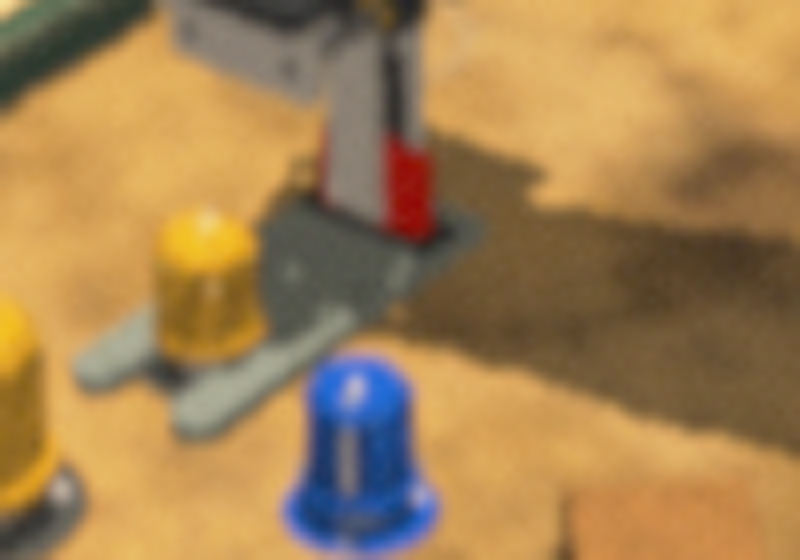

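The plate is seated: hard contact, force along the slot axis, stud between the prongs and under the cap. I'll relax the push, release, rise and move over the cap.

```bash
python3 -m inch '[{"gripper":0,"dx":-0.0004,"dy":-0.002,"dz":0,"wx":0,"wy":0,"wz":0},{"gripper":0,"dx":-0.0004,"dy":-0.002,"dz":0,"wx":0,"wy":0,"wz":0},{"gripper":0,"dx":-0.0004,"dy":-0.002,"dz":0,"wx":0,"wy":0,"wz":0},{"gripper":0,"dx":-0.0004,"dy":-0.002,"dz":0,"wx":0,"wy":0,"wz":0},{"gripper":0,"dx":-0.0004,"dy":-0.002,"dz":0,"wx":0,"wy":0,"wz":0}]'
python3 -m inch '[{"gripper":0.5,"dx":0,"dy":0,"dz":0,"wx":0,"wy":0,"wz":0},{"gripper":0.5,"dx":0,"dy":0,"dz":0,"wx":0,"wy":0,"wz":0},{"gripper":0.5,"dx":0,"dy":0,"dz":0,"wx":0,"wy":0,"wz":0},{"gripper":0.5,"dx":0,"dy":0,"dz":0,"wx":0,"wy":0,"wz":0},{"gripper":0.5,"dx":0,"dy":0,"dz":0,"wx":0,"wy":0,"wz":0}]'
python3 -m inch '[{"gripper":0.5,"dx":0,"dy":0,"dz":0.02,"wx":0,"wy":0,"wz":0},{"gripper":0.5,"dx":0,"dy":0,"dz":0.045,"wx":0,"wy":0,"wz":0},{"gripper":0.5,"dx":0,"dy":0,"dz":0.07,"wx":0,"wy":0,"wz":0},{"gripper":0.5,"dx":0,"dy":0,"dz":0.09,"wx":0,"wy":0,"wz":0},{"gripper":0.5,"dx":0,"dy":0,"dz":0.1,"wx":0,"wy":0,"wz":0}]'
python3 -m inch '[{"gripper":0.8,"dx":0.003,"dy":0.015,"dz":0,"wx":0,"wy":0,"wz":7},{"gripper":0.8,"dx":0.007,"dy":0.04,"dz":0,"wx":0,"wy":0,"wz":14},{"gripper":0.8,"dx":0.013,"dy":0.07,"dz":0,"wx":0,"wy":0,"wz":21},{"gripper":0.8,"dx":0.017,"dy":0.095,"dz":0,"wx":0,"wy":0,"wz":28},{"gripper":0.8,"dx":0.019,"dy":0.103,"dz":0,"wx":0,"wy":0,"wz":35}]'
python3 -m inch '[{"gripper":0.8,"dx":0,"dy":0,"dz":0,"wx":0,"wy":0,"wz":7},{"gripper":0.8,"dx":0,"dy":0,"dz":0,"wx":0,"wy":0,"wz":7},{"gripper":0.8,"dx":0,"dy":0,"dz":0,"wx":0,"wy":0,"wz":7},{"gripper":0.8,"dx":0,"dy":0,"dz":0,"wx":0,"wy":0,"wz":7},{"gripper":0.8,"dx":0,"dy":0,"dz":0,"wx":0,"wy":0,"wz":7}]'
python3 - <<'E'
from h import *
a=manip.camera("scene")
cv2.imwrite("pics/s3.png",cv2.resize(a[195:265,270:370],None,fx=8,fy=8,interpolation=2)[:, :800])
print(manip.read_state()['joints'])
E
```

```text
clock: 8.22
eef_pos: [550.3, 82.0, 16.1]
eef_rot: [-3.141, 0.001, 2.939]
wrist_force: [0.1, -5.7, 8.4]
finger_gap: 13.5
finger_force: 30.0
clock: 8.63
eef_pos: [549.8, 82.6, 15.3]
eef_rot: [-3.142, -0.0, 2.94]
wrist_force: [-0.1, 0.6, 0.6]
finger_gap: 43.3
finger_force: 0.0
clock: 9.05
eef_pos: [550.7, 82.6, 118.0]
eef_rot: [3.141, 0.003, 2.94]
wrist_force: [0.1, 0.9, -0.1]
finger_gap: 47.1
finger_force: 0.0
clock: 9.47
eef_pos: [568.7, 188.4, 114.6]
eef_rot: [3.141, -0.001, -2.725]
wrist_force: [-0.0, 0.2, 0.4]
finger_gap: 74.0
finger_force: 0.0
clock: 9.88
eef_pos: [569.0, 185.0, 115.3]
eef_rot: [3.142, -0.0, -2.614]
wrist_force: [0.0, -0.2, 0.4]
finger_gap: 75.1
finger_force: 0.0
[ 2.53258461e-01  4.90013164e-01  1.47451434e+00  2.10261947e-05
  1.17711051e+00 -1.84570258e+00]
```

View pics/s3.png

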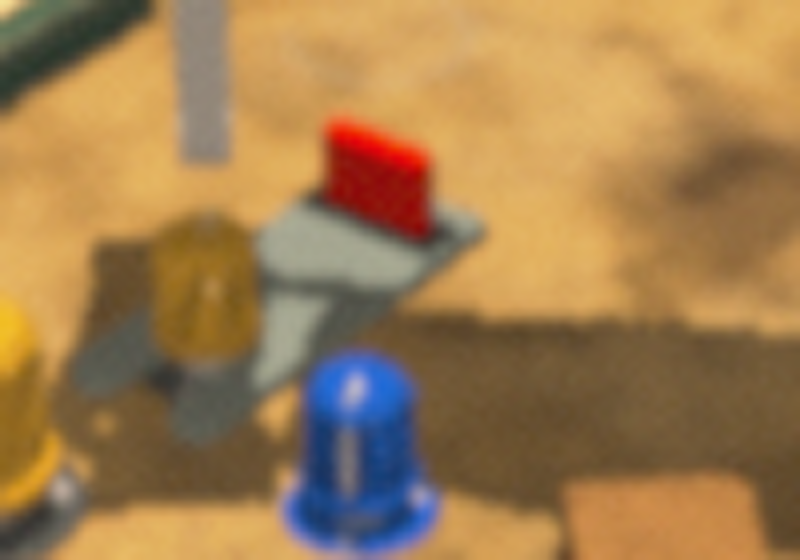

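The plate stayed home and the fingers are over the cap (both near column 207). Descending and gripping.

```bash
python3 -m inch '[{"gripper":0.8,"dx":0,"dy":0,"dz":-0.015,"wx":0,"wy":0,"wz":0},{"gripper":0.8,"dx":0,"dy":0,"dz":-0.035,"wx":0,"wy":0,"wz":0},{"gripper":0.8,"dx":0,"dy":0,"dz":-0.055,"wx":0,"wy":0,"wz":0},{"gripper":0.8,"dx":0,"dy":0,"dz":-0.075,"wx":0,"wy":0,"wz":0},{"gripper":0.8,"dx":0,"dy":0,"dz":-0.085,"wx":0,"wy":0,"wz":0}]'
python3 -m inch '[{"gripper":0.5,"dx":0,"dy":0,"dz":-0.005,"wx":0,"wy":0,"wz":0},{"gripper":0.4,"dx":0,"dy":0,"dz":-0.005,"wx":0,"wy":0,"wz":0},{"gripper":0.3,"dx":0,"dy":0,"dz":-0.005,"wx":0,"wy":0,"wz":0},{"gripper":0.3,"dx":0,"dy":0,"dz":-0.005,"wx":0,"wy":0,"wz":0},{"gripper":0.3,"dx":0,"dy":0,"dz":-0.005,"wx":0,"wy":0,"wz":0}]' 10
python3 -m inch '[{"gripper":0.3,"dx":0,"dy":0,"dz":0,"wx":0,"wy":0,"wz":0},{"gripper":0.3,"dx":0,"dy":0,"dz":0,"wx":0,"wy":0,"wz":0},{"gripper":0.3,"dx":0,"dy":0,"dz":0,"wx":0,"wy":0,"wz":0},{"gripper":0.3,"dx":0,"dy":0,"dz":0,"wx":0,"wy":0,"wz":0},{"gripper":0.3,"dx":0,"dy":0,"dz":0,"wx":0,"wy":0,"wz":0}]'
```

```text
clock: 10.35
eef_pos: [568.0, 184.9, 28.2]
eef_rot: [3.141, -0.002, -2.612]
wrist_force: [-0.4, 0.7, -0.0]
finger_gap: 74.8
finger_force: 0.0
clock: 10.77
eef_pos: [569.5, 185.6, 26.5]
eef_rot: [-3.141, 0.002, -2.611]
wrist_force: [-0.3, 0.6, -0.1]
finger_gap: 45.1
finger_force: 0.0
clock: 11.18
eef_pos: [570.0, 184.5, 26.4]
eef_rot: [-3.14, 0.002, -2.611]
wrist_force: [4.0, -7.3, 1.6]
finger_gap: 37.6
finger_force: 10.0
```

The cap is gripped, 37.6 mm across and only slightly off-centre. I'll recentre, firm up the grip and turn clockwise while following the thread down.

```bash
python3 -m inch '[{"gripper":0.3,"dx":0.0004,"dy":-0.0007,"dz":0,"wx":0,"wy":0,"wz":0},{"gripper":0.3,"dx":0.0004,"dy":-0.0007,"dz":0,"wx":0,"wy":0,"wz":0},{"gripper":0.3,"dx":0.0004,"dy":-0.0007,"dz":0,"wx":0,"wy":0,"wz":0},{"gripper":0.3,"dx":0.0004,"dy":-0.0007,"dz":0,"wx":0,"wy":0,"wz":0},{"gripper":0.3,"dx":0.0004,"dy":-0.0007,"dz":0,"wx":0,"wy":0,"wz":0}]' 35
python3 -m inch '[{"gripper":0.3,"dx":0,"dy":0,"dz":-0.0001,"wx":0,"wy":0,"wz":-5},{"gripper":0.3,"dx":0,"dy":0,"dz":-0.0002,"wx":0,"wy":0,"wz":-11},{"gripper":0.3,"dx":0,"dy":0,"dz":-0.0003,"wx":0,"wy":0,"wz":-18},{"gripper":0.3,"dx":0,"dy":0,"dz":-0.0004,"wx":0,"wy":0,"wz":-25},{"gripper":0.3,"dx":0,"dy":0,"dz":-0.0005,"wx":0,"wy":0,"wz":-30}]'
python3 -c "from cell import manip;print(manip.read_state()['moment'])"
```

```text
clock: 11.6
eef_pos: [570.1, 184.5, 26.3]
eef_rot: [-3.141, 0.001, -2.611]
wrist_force: [1.2, -5.4, 6.2]
finger_gap: 37.3
finger_force: 35.0
clock: 12.02
eef_pos: [570.0, 184.9, 25.8]
eef_rot: [3.141, 0.002, -3.141]
wrist_force: [0.8, -0.6, 6.0]
finger_gap: 37.3
finger_force: 35.0
[-0.06831203 -0.28542962  0.04435855]
```

```bash
python3 -m inch '[{"gripper":0.3,"dx":0,"dy":0,"dz":-0.0001,"wx":0,"wy":0,"wz":-6},{"gripper":0.3,"dx":0,"dy":0,"dz":-0.0002,"wx":0,"wy":0,"wz":-13},{"gripper":0.3,"dx":0,"dy":0,"dz":-0.0003,"wx":0,"wy":0,"wz":-20},{"gripper":0.3,"dx":0,"dy":0,"dz":-0.0004,"wx":0,"wy":0,"wz":-26},{"gripper":0.3,"dx":0,"dy":0,"dz":-0.0005,"wx":0,"wy":0,"wz":-30}]'
python3 -c "from cell import manip;print(manip.read_state()['moment'])"
python3 -m inch '[{"gripper":0.3,"dx":0,"dy":0,"dz":-0.0001,"wx":0,"wy":0,"wz":-6},{"gripper":0.3,"dx":0,"dy":0,"dz":-0.0002,"wx":0,"wy":0,"wz":-13},{"gripper":0.3,"dx":0,"dy":0,"dz":-0.0003,"wx":0,"wy":0,"wz":-20},{"gripper":0.3,"dx":0,"dy":0,"dz":-0.0004,"wx":0,"wy":0,"wz":-26},{"gripper":0.3,"dx":0,"dy":0,"dz":-0.0005,"wx":0,"wy":0,"wz":-30}]'
python3 -c "from cell import manip;print(manip.read_state()['moment'])"
python3 -m inch '[{"gripper":0.3,"dx":0,"dy":0,"dz":-0.0001,"wx":0,"wy":0,"wz":-6},{"gripper":0.3,"dx":0,"dy":0,"dz":-0.0002,"wx":0,"wy":0,"wz":-13},{"gripper":0.3,"dx":0,"dy":0,"dz":-0.0003,"wx":0,"wy":0,"wz":-20},{"gripper":0.3,"dx":0,"dy":0,"dz":-0.0004,"wx":0,"wy":0,"wz":-26},{"gripper":0.3,"dx":0,"dy":0,"dz":-0.0005,"wx":0,"wy":0,"wz":-30}]'
python3 -c "from cell import manip;print(manip.read_state()['moment'])"
```

```text
clock: 12.43
eef_pos: [570.1, 185.4, 25.3]
eef_rot: [3.14, 0.001, 2.62]
wrist_force: [1.7, 2.5, 5.5]
finger_gap: 37.6
finger_force: 35.0
[ 0.40992967 -0.57145721  0.08882666]
clock: 12.85
eef_pos: [570.4, 185.7, 24.9]
eef_rot: [3.138, 0.0, 2.096]
wrist_force: [4.7, 4.0, 2.1]
finger_gap: 37.6
finger_force: 35.0
[ 0.7117868  -1.11876731  0.14015627]
clock: 13.27
eef_pos: [570.9, 185.7, 24.4]
eef_rot: [3.137, -0.002, 1.573]
wrist_force: [8.5, 5.5, 0.1]
finger_gap: 37.8
finger_force: 35.0
[ 0.81873333 -1.73900749  0.09117944]
```

```bash
python3 -m inch '[{"gripper":0.3,"dx":0.0004,"dy":0.0002,"dz":0,"wx":0,"wy":0,"wz":-4},{"gripper":0.3,"dx":0.0007,"dy":0.0004,"dz":-0.0001,"wx":0,"wy":0,"wz":-8},{"gripper":0.3,"dx":0.0007,"dy":0.0004,"dz":-0.0002,"wx":0,"wy":0,"wz":-12},{"gripper":0.3,"dx":0.0007,"dy":0.0004,"dz":-0.0003,"wx":0,"wy":0,"wz":-15},{"gripper":0.3,"dx":0.0007,"dy":0.0004,"dz":-0.0003,"wx":0,"wy":0,"wz":-15}]'
python3 -c "from cell import manip;print(manip.read_state()['moment'])"
python3 -m inch '[{"gripper":0.3,"dx":0,"dy":0,"dz":0,"wx":0,"wy":0,"wz":-4},{"gripper":0.3,"dx":0,"dy":0,"dz":-0.0001,"wx":0,"wy":0,"wz":-8},{"gripper":0.3,"dx":0,"dy":0,"dz":-0.0002,"wx":0,"wy":0,"wz":-12},{"gripper":0.3,"dx":0,"dy":0,"dz":-0.0003,"wx":0,"wy":0,"wz":-15},{"gripper":0.3,"dx":0,"dy":0,"dz":-0.0003,"wx":0,"wy":0,"wz":-15}]'
python3 -c "from cell import manip;print(manip.read_state()['moment'])"
```

```text
clock: 13.68
eef_pos: [571.2, 185.8, 24.1]
eef_rot: [3.139, -0.002, 1.313]
wrist_force: [5.4, 2.1, 2.4]
finger_gap: 37.2
finger_force: 35.0
[ 0.23672467 -1.03747164 -0.0609296 ]
clock: 14.1
eef_pos: [571.4, 185.6, 23.8]
eef_rot: [3.139, -0.003, 1.051]
wrist_force: [6.3, 1.2, 2.7]
finger_gap: 37.9
finger_force: 35.0
[ 0.09788057 -1.28084946 -0.14010008]
```

```bash
python3 -m inch '[{"gripper":0.3,"dx":0.0003,"dy":0,"dz":0,"wx":0,"wy":0,"wz":-4},{"gripper":0.3,"dx":0.0005,"dy":0,"dz":-0.0001,"wx":0,"wy":0,"wz":-8},{"gripper":0.3,"dx":0.0005,"dy":0,"dz":-0.0002,"wx":0,"wy":0,"wz":-12},{"gripper":0.3,"dx":0.0005,"dy":0,"dz":-0.0002,"wx":0,"wy":0,"wz":-12},{"gripper":0.3,"dx":0.0005,"dy":0,"dz":-0.0002,"wx":0,"wy":0,"wz":-12}]'
python3 -c "from cell import manip;print(manip.read_state()['moment'])"
python3 -m inch '[{"gripper":0.3,"dx":0,"dy":0,"dz":0,"wx":0,"wy":0,"wz":-4},{"gripper":0.3,"dx":0,"dy":0,"dz":-0.0001,"wx":0,"wy":0,"wz":-8},{"gripper":0.3,"dx":0,"dy":0,"dz":-0.0002,"wx":0,"wy":0,"wz":-12},{"gripper":0.3,"dx":0,"dy":0,"dz":-0.0002,"wx":0,"wy":0,"wz":-12},{"gripper":0.3,"dx":0,"dy":0,"dz":-0.0002,"wx":0,"wy":0,"wz":-12}]'
python3 -c "from cell import manip;print(manip.read_state()['moment'])"
```

```text
clock: 14.52
eef_pos: [571.6, 185.5, 23.6]
eef_rot: [3.14, -0.003, 0.847]
wrist_force: [5.2, 0.3, 6.0]
finger_gap: 37.5
finger_force: 35.0
[ 0.01065198 -0.96509968 -0.16272446]
clock: 14.93
eef_pos: [571.7, 185.4, 23.4]
eef_rot: [3.14, -0.003, 0.638]
wrist_force: [5.7, -0.8, 4.7]
finger_gap: 37.7
finger_force: 35.0
[-0.19163122 -1.06387193 -0.07444921]
```

```bash
python3 -m inch '[{"gripper":0.3,"dx":0.0004,"dy":0,"dz":0,"wx":0,"wy":0,"wz":-4},{"gripper":0.3,"dx":0.0004,"dy":0,"dz":-0.0001,"wx":0,"wy":0,"wz":-8},{"gripper":0.3,"dx":0.0004,"dy":0,"dz":-0.0002,"wx":0,"wy":0,"wz":-10},{"gripper":0.3,"dx":0.0004,"dy":0,"dz":-0.0002,"wx":0,"wy":0,"wz":-10},{"gripper":0.3,"dx":0.0004,"dy":0,"dz":-0.0002,"wx":0,"wy":0,"wz":-10}]'
python3 -c "from cell import manip;print(manip.read_state()['moment'])"
python3 -m inch '[{"gripper":0.3,"dx":0,"dy":0,"dz":0,"wx":0,"wy":0,"wz":-4},{"gripper":0.3,"dx":0,"dy":0,"dz":-0.0001,"wx":0,"wy":0,"wz":-8},{"gripper":0.3,"dx":0,"dy":0,"dz":-0.0002,"wx":0,"wy":0,"wz":-10},{"gripper":0.3,"dx":0,"dy":0,"dz":-0.0002,"wx":0,"wy":0,"wz":-10},{"gripper":0.3,"dx":0,"dy":0,"dz":-0.0002,"wx":0,"wy":0,"wz":-10}]'
python3 -c "from cell import manip;print(manip.read_state()['moment'])"
```

```text
clock: 15.35
eef_pos: [571.8, 185.2, 23.2]
eef_rot: [3.141, -0.002, 0.463]
wrist_force: [3.4, -1.7, 6.9]
finger_gap: 37.6
finger_force: 35.0
[-0.37822921 -0.6297226  -0.0946624 ]
clock: 15.77
eef_pos: [571.1, 184.9, 23.0]
eef_rot: [3.141, -0.0, 0.29]
wrist_force: [-1.9, -4.1, 11.6]
finger_gap: 37.4
finger_force: 35.0
[-0.81392824  0.43786407  0.54837174]
```

```bash
python3 -m inch '[{"gripper":0.3,"dx":0,"dy":0,"dz":0,"wx":0,"wy":0,"wz":-1},{"gripper":0.3,"dx":0,"dy":0,"dz":0,"wx":0,"wy":0,"wz":-2},{"gripper":0.3,"dx":0,"dy":0,"dz":0,"wx":0,"wy":0,"wz":-3},{"gripper":0.3,"dx":0,"dy":0,"dz":0,"wx":0,"wy":0,"wz":-4},{"gripper":0.3,"dx":0,"dy":0,"dz":0,"wx":0,"wy":0,"wz":-4}]'
python3 -c "from cell import manip;print(manip.read_state()['moment'],manip.read_state()['joints'])"
```

```text
clock: 16.18
eef_pos: [571.6, 185.0, 23.0]
eef_rot: [3.141, -0.002, 0.219]
wrist_force: [1.7, -3.6, 9.0]
finger_gap: 36.8
finger_force: 35.0
[-0.58662365 -0.30900623  0.54487718] [ 2.52435681e-01  6.11946538e-01  1.52565320e+00 -9.19353186e-04
  1.00224313e+00  1.60448298e+00]
```

Torque saturates at 0.55 N m with the tool still turning, which suggests the pads are slipping against the stop. I'll confirm with a 60 N grip: the torque should rise.

```bash
python3 -m inch '[{"gripper":0.3,"dx":0,"dy":0,"dz":0,"wx":0,"wy":0,"wz":0},{"gripper":0.3,"dx":0,"dy":0,"dz":0,"wx":0,"wy":0,"wz":0},{"gripper":0.3,"dx":0,"dy":0,"dz":0,"wx":0,"wy":0,"wz":-1},{"gripper":0.3,"dx":0,"dy":0,"dz":0,"wx":0,"wy":0,"wz":-2},{"gripper":0.3,"dx":0,"dy":0,"dz":0,"wx":0,"wy":0,"wz":-3}]' 60
python3 -c "from cell import manip;print(manip.read_state()['moment'],manip.read_state()['joints'][5])"
python3 -m inch '[{"gripper":0.3,"dx":0,"dy":0,"dz":0,"wx":0,"wy":0,"wz":-1},{"gripper":0.3,"dx":0,"dy":0,"dz":0,"wx":0,"wy":0,"wz":-2},{"gripper":0.3,"dx":0,"dy":0,"dz":0,"wx":0,"wy":0,"wz":-3},{"gripper":0.3,"dx":0,"dy":0,"dz":0,"wx":0,"wy":0,"wz":-4},{"gripper":0.3,"dx":0,"dy":0,"dz":0,"wx":0,"wy":0,"wz":-4}]'
python3 -c "from cell import manip;print(manip.read_state()['moment'],manip.read_state()['joints'][5])"
```

```text
clock: 16.6
eef_pos: [572.2, 185.1, 23.1]
eef_rot: [3.141, -0.003, 0.168]
wrist_force: [6.6, -3.1, 3.1]
finger_gap: 37.0
finger_force: 60.0
[-0.56511912 -1.22755399  1.1146743 ] 1.6560763975368458
clock: 17.02
eef_pos: [571.8, 184.9, 23.1]
eef_rot: [3.141, -0.002, 0.097]
wrist_force: [3.3, -4.1, 7.2]
finger_gap: 37.3
finger_force: 60.0
[-0.81097697 -0.54290224  0.5770745 ] 1.7265656519128012
```

The stop is confirmed (1.1 N m, then slip). I'll back off in small steps to see where the torque reverses.

```bash
python3 -m inch '[{"gripper":0.3,"dx":0,"dy":0,"dz":0,"wx":0,"wy":0,"wz":1},{"gripper":0.3,"dx":0,"dy":0,"dz":0,"wx":0,"wy":0,"wz":1},{"gripper":0.3,"dx":0,"dy":0,"dz":0,"wx":0,"wy":0,"wz":1},{"gripper":0.3,"dx":0,"dy":0,"dz":0,"wx":0,"wy":0,"wz":1},{"gripper":0.3,"dx":0,"dy":0,"dz":0,"wx":0,"wy":0,"wz":1}]'
python3 -c "from cell import manip;print(manip.read_state()['moment'])"
python3 -m inch '[{"gripper":0.3,"dx":0,"dy":0,"dz":0,"wx":0,"wy":0,"wz":1},{"gripper":0.3,"dx":0,"dy":0,"dz":0,"wx":0,"wy":0,"wz":1},{"gripper":0.3,"dx":0,"dy":0,"dz":0,"wx":0,"wy":0,"wz":1},{"gripper":0.3,"dx":0,"dy":0,"dz":0,"wx":0,"wy":0,"wz":1},{"gripper":0.3,"dx":0,"dy":0,"dz":0,"wx":0,"wy":0,"wz":1}]'
python3 -c "from cell import manip;print(manip.read_state()['moment'])"
python3 -m inch '[{"gripper":0.3,"dx":0,"dy":0,"dz":0,"wx":0,"wy":0,"wz":1},{"gripper":0.3,"dx":0,"dy":0,"dz":0,"wx":0,"wy":0,"wz":1},{"gripper":0.3,"dx":0,"dy":0,"dz":0,"wx":0,"wy":0,"wz":2},{"gripper":0.3,"dx":0,"dy":0,"dz":0,"wx":0,"wy":0,"wz":2},{"gripper":0.3,"dx":0,"dy":0,"dz":0,"wx":0,"wy":0,"wz":2}]'
python3 -c "from cell import manip;print(manip.read_state()['moment'])"
```

```text
clock: 17.43
eef_pos: [571.8, 185.0, 23.1]
eef_rot: [3.141, -0.002, 0.115]
wrist_force: [2.3, -3.1, 8.4]
finger_gap: 37.3
finger_force: 60.0
[-0.74845232 -0.50029248  0.0752431 ]
clock: 17.85
eef_pos: [571.8, 185.0, 23.1]
eef_rot: [3.141, -0.002, 0.132]
wrist_force: [2.3, -3.7, 7.9]
finger_gap: 37.3
finger_force: 60.0
[-0.78154773 -0.4104473   0.07163205]
clock: 18.27
eef_pos: [571.8, 185.0, 23.1]
eef_rot: [3.141, -0.002, 0.167]
wrist_force: [2.2, -3.1, 8.2]
finger_gap: 37.1
finger_force: 60.0
[-0.71230255 -0.48580902  0.03031255]
```

The torque dropped within 1° and then stayed flat, so zero is at yaw ≈ 0.105. The target is yaw ≈ 1.676, so 86.5° to go, rising with the thread.

```bash
python3 -m inch '[{"gripper":0.3,"dx":0,"dy":0,"dz":0.0001,"wx":0,"wy":0,"wz":5},{"gripper":0.3,"dx":0,"dy":0,"dz":0.0002,"wx":0,"wy":0,"wz":11},{"gripper":0.3,"dx":0,"dy":0,"dz":0.0003,"wx":0,"wy":0,"wz":18},{"gripper":0.3,"dx":0,"dy":0,"dz":0.0004,"wx":0,"wy":0,"wz":25},{"gripper":0.3,"dx":0,"dy":0,"dz":0.0005,"wx":0,"wy":0,"wz":30}]'
python3 -m inch '[{"gripper":0.3,"dx":0,"dy":0,"dz":0.0001,"wx":0,"wy":0,"wz":6},{"gripper":0.3,"dx":0,"dy":0,"dz":0.0002,"wx":0,"wy":0,"wz":12},{"gripper":0.3,"dx":0,"dy":0,"dz":0.0003,"wx":0,"wy":0,"wz":18},{"gripper":0.3,"dx":0,"dy":0,"dz":0.0004,"wx":0,"wy":0,"wz":24},{"gripper":0.3,"dx":0,"dy":0,"dz":0.0005,"wx":0,"wy":0,"wz":30}]'
python3 -m inch '[{"gripper":0.3,"dx":0,"dy":0,"dz":0.0001,"wx":0,"wy":0,"wz":6},{"gripper":0.3,"dx":0,"dy":0,"dz":0.0002,"wx":0,"wy":0,"wz":12},{"gripper":0.3,"dx":0,"dy":0,"dz":0.0003,"wx":0,"wy":0,"wz":18},{"gripper":0.3,"dx":0,"dy":0,"dz":0.0004,"wx":0,"wy":0,"wz":23},{"gripper":0.3,"dx":0,"dy":0,"dz":0.0005,"wx":0,"wy":0,"wz":26.5}]'
python3 -m inch '[{"gripper":0.3,"dx":0,"dy":0,"dz":0,"wx":0,"wy":0,"wz":0},{"gripper":0.3,"dx":0,"dy":0,"dz":0,"wx":0,"wy":0,"wz":0},{"gripper":0.3,"dx":0,"dy":0,"dz":0,"wx":0,"wy":0,"wz":0},{"gripper":0.3,"dx":0,"dy":0,"dz":0,"wx":0,"wy":0,"wz":0},{"gripper":0.3,"dx":0,"dy":0,"dz":0,"wx":0,"wy":0,"wz":0}]'
python3 - <<'E'
from h import *
a=manip.camera("scene")
cv2.imwrite("pics/s4.png",cv2.resize(a[195:265,270:370],None,fx=8,fy=8,interpolation=2)[:, :800])
print(manip.read_state()['moment'])
E
```

```text
clock: 18.68
eef_pos: [571.7, 185.4, 23.6]
eef_rot: [3.141, -0.002, 0.697]
wrist_force: [0.9, -0.7, 8.6]
finger_gap: 36.9
finger_force: 60.0
clock: 19.1
eef_pos: [571.4, 185.7, 24.1]
eef_rot: [3.141, -0.001, 1.219]
wrist_force: [-0.9, 1.0, 9.4]
finger_gap: 37.2
finger_force: 60.0
clock: 19.52
eef_pos: [571.0, 185.7, 24.5]
eef_rot: [3.141, -0.001, 1.682]
wrist_force: [-2.2, 1.4, 11.6]
finger_gap: 37.3
finger_force: 60.0
clock: 19.93
eef_pos: [571.0, 185.7, 24.5]
eef_rot: [3.141, -0.001, 1.677]
wrist_force: [-2.9, 1.1, 11.1]
finger_gap: 37.5
finger_force: 60.0
[0.19300847 0.51602292 0.08402883]
```

View pics/s4.png

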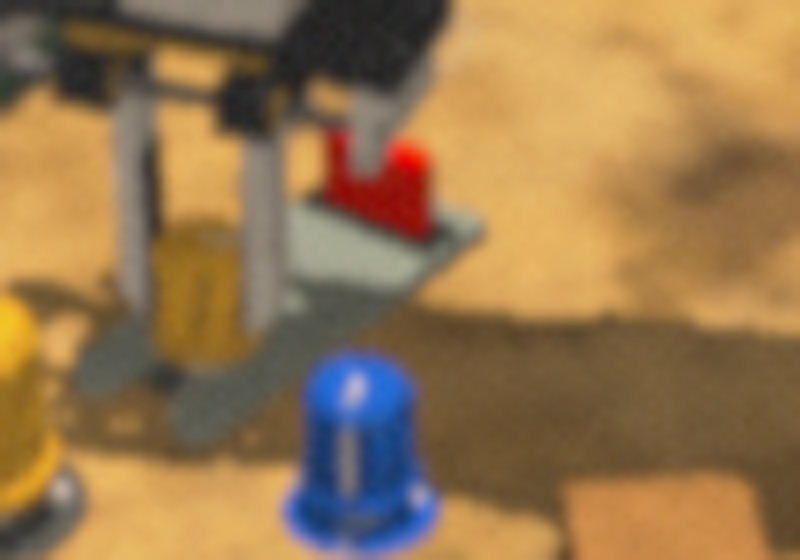

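The plate has not moved (handle and prongs at the same pixels as before) and the cap is still gripped a quarter turn off the bottom. Handing in.

```bash
python3 -c "from cell import manip;print(manip.sign_off())"
```

```text
the job is handed in; nothing more can be done
None
```

I slid the plate fully home under the cap without lifting it, bottomed the cap, backed it off a quarter turn (going by the tool's turn from the stop) and handed the job in at about 20 s, still gripping the cap.

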